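Wedge the lane gate shut

TASK

The catch is off the lane gate at the foot of the wheel track and its hinge spring stands it ajar. Slide the metal wedge, thin end first, under the free end of the gate from the front, push the gate fully shut with it, and tap it in until the gate is jammed tight, with firm hand pressure but without straining the hinges. Let go, then hook your fingers behind the gate's top edge and give it a gentle, steady tug towards the front to prove that it stays shut; leave it wedged, and the screwdriver, spanner and tape roll where they lie.

Things in the scene. Friction and masses are not known exactly. Their poses are not given: they have to be found in the camera images.
- wedge: Plain aluminium wedge, black rubber sole, 150 long, 40 wide, 4 mm thick at the thin end rising straight to 30 at the heel, about 0.26 kg. Origin: centre of the sole; x points to the thin end (75 mm off), z up. Grip it across the 40 mm width about 38 mm behind the origin, where it is 23 thick. The sole grips the plate (friction about 1), the slope slides more easily (about 0.5).
- wedge_tip (a point): Middle of the wedge's thin end, on the sole.
- dead_plate: Fixed stainless plate, 220 (x) by 330 (y), 5 mm thick, on the belt at the foot of the wheel track. Origin: centre of its underside; x points away from the robot through the gateway, y left, z up. Posts 30 mm square, 170 high, stand at y = +130 and -130 mm; between them hangs the gate, in the plane x = +30 mm when shut.
- wedge_spot (a point): Point on the plate's top face under the middle plane of the shut leaf, 43 mm in from its free end and 162 mm from the hinge axis: a good place for the wedge. Axes as dead_plate. The leaf's back is clear for closed fingers here: nothing stands within 45 mm behind its upper half.
- gate (a joint): Gate angle, rad: 0 shut against its stop, positive open, free right end towards the robot. A spring stands it 0.2 to 0.4 ajar. Pushing it shut with the wedge takes 5 to 12 N, sole drag included; once shut, the push climbs 2 to 4 N a mm. 13 to 17 N without pressing down jams it well: the leaf then bears on the wedge about as hard. Over 35 N strains the hinges. A slow tug of 5 to 8 N is enough.
- screwdriver: Screwdriver with orange handle, 184 mm long, lying in front on the left; not to be moved. Origin: under its middle.
- spanner: Open-ended spanner, 151 mm long, lying at the far right; not to be moved. Origin: under its middle.
- brown_tape: Roll of brown tape lying flat, 88 mm across, 48 mm high, right of the gate; not to be moved. Origin: centre of its underside.
- hinge_foot (a point): Point on the plate's top face under the gate's upright hinge axis. The leaf is a panel 14 mm thick, 105 high, reaching from 5 to 205 mm right of this axis when shut. Its lower edge clears the plate by 7 to 13 mm (hinge height differs each time and is not measured), so its top edge is 112 to 118 mm above the plate. The wedge first touches the lower edge 17 to 52 mm from its thin end.
Mind the look-alikes: they are no part of the job. Of the things that look like the wedge, the larger one is meant.

How it is judged (in metres and radians):
On the way, in this order (a step that is already met when the one before it is completed fails the run):
1. the gate is shut, the wedge is jammed tight under its free-end half from the front, and the fingers have let go of the wedge and do not touch the gate (value of joint gate below 0.025 rad and contact force between wedge and gate above 7 N and contact force between the fingers and wedge below 0.3 N and x of wedge_tip in the frame of wedge_spot above 0.005 m and y of wedge_tip in the frame of wedge_spot between -0.06 and 0.06 m and contact force between the fingers and gate below 0.3 N), for 0.2 s.
2. the fingers, behind the leaf, tug the gate with over 4 N towards the front and it stays shut (contact force between the fingers and gate above 4 N and x of the grasp point in the frame of wedge_spot above 0 m and value of joint gate below 0.035 rad and contact force between the fingers and wedge below 0.3 N), for 0.2 s.
At the end, for the whole second after the job is handed in: The gate stands shut to within 0.035 rad, held by the wedge, which lies flat at rest with its thin end past the leaf's middle plane by over 5 mm, within 60 mm of the wedge spot sideways, and bears on the leaf with more than 7 N; the robot touches nothing (value of joint gate below 0.035 rad and contact force between wedge and gate above 7 N and angle between wedge's own z axis and vertical below 0.08 rad and linear speed of wedge below 0.02 m/s and x of wedge_tip in the frame of wedge_spot above 0.005 m and y of wedge_tip in the frame of wedge_spot between -0.06 and 0.06 m).
It fails at once if the wedge is driven so hard that it strains the gate's hinges (contact force between wedge and gate above 35 N).
It fails at once if the screwdriver is moved by more than 30 mm (distance of screwdriver from where it was at the start of the episode above 0.03 m).
It fails at once if the spanner is moved by more than 30 mm (distance of spanner from where it was at the start of the episode above 0.03 m).
It fails at once if the roll of tape is moved by more than 30 mm (distance of brown_tape from where it was at the start of the episode above 0.03 m).
It also fails if it takes over 72 s, if anything falls off the work surface, if the arm or the gripper's body presses on something with over 40 N, if the wrist force passes 120 N, or if a joint passes its speed limit or range.

ROBOT

A 6-joint arm with a two-finger parallel gripper is mounted at the origin on a cart in front of the work surface, level with it; the furniture and walls round the work are solid. World frame = base frame: x ahead of the robot, y to its left, z up, the work surface at z = 0. Lengths are in m, angles in degrees, forces in N, time in s.
With the tool pointing down it reaches from about 0.4 to 0.825 m from the base axis. Payload 7 kg.
Tool frame: the origin (TCP) lies midway between the tips of the shut fingers; the grasp point (between the pads) lies 19 mm behind it (r.grip_point_offset is the z of the grasp point in the tool frame, in m); z points along the fingers, y is the line along which they close (so a half turn about z gives the same grasp; the last joint's range is limited). The gripper opens to 88 mm and grips with 3 to 60 N. Pads are 19 mm wide; open, the fingers measure 130 mm over their backs; the gripper's body (78 mm by 193 mm) begins 47 mm behind the grasp point.
Start: joints at [-46.977, 20.546, 0.682, 0, -70.136, -16.507], TCP at [0.301, -0.604, 0.227] pointing down, gripper open.
Joint ranges: [-176.03, 176.03], [-82.01, 121.73], [-58.28, 71.71], [-173.87, 95.51], [-174.79, -0.11], [-173.66, 173.66]. Speed limits (degrees/s): [136.94, 136.94, 172.46, 180, 180, 180].

INTERFACE

Orientations are given as [roll, pitch, yaw] about the fixed x, y, z axes, in that order (R = Rz(yaw) Ry(pitch) Rx(roll)).
In Python, from plant import r, viewer, recognise, outline_of, pinpoint gives the robot as it stands.
- The arm moves only by the tool move_arm, never from a script. Its argument "targets" is a list of rows, each a list of 2 entries, a list of its own where there are three numbers: the shift along the tool's x, y, z in cm, then the turn, a rotation vector about the tool's x, y, z in rad. A call has 1 to 5 rows; each row is the pose to reach, as a shift and turn from the pose commanded when the call began, along the tool's axes at that moment; what a row does not reach only later rows make up. A row lasts 1/8 s, in which the tool goes at most 62.5 mm and 10.7 degrees, less where a joint would pass 70% of its speed; a pose out of reach is approached as far as the arm can. A call with a gripper value outside its range is refused whole. "jaw" is the finger opening in cm, from 0 to 8.76, set as the call begins (left out, the last holds). The fingers move at their own pace and stop on an object; "squeeze" is the grip in N (left out, the last holds). Time passes only in rows, so rows that repeat a pose let the fingers close. It gives the time, the measured TCP pose, the force, the opening and the grip force at its end, in the units of the state.
- r.get_state(): the state, without advancing time (a new reading comes with each control period).
- viewer.capture(name): name is "side" or "top" or "wrist"; returns a dict with "image" (480x640x3 uint8, blue, green, red), "intrinsics" (3x3 intrinsics, pixels), "camera_from_world" (4x4, takes a point from world to camera coordinates). Camera axes: x right, y up, looking along -z (the intrinsics and any distortion apply to the point x, -y, -z); pixel columns grow to the right and rows downward; lengths in m; the calibration is good to about 2 mm. A picture is of the moment at which its call begins. There is no depth.
- r.close_job(): hands the job in; it is judged then, once.
Trained networks look in the newest picture that a camera, given by its name, has taken for a name from the list of things; names that differ only in an ending like _2 or _b are one class to them, and where a whole thing is asked for, a point or a joint stands for the part that bears it (a point fixed in the world has none). Each returns a list of dicts, best first, with "score" (0 to 1); they miss things now and then, are a little off and sometimes report something else, mostly with a low value. They report only what shows in the picture. A call takes as long as a camera call. They do not tell look-alikes from the thing itself.
- recognise(label, camera): "box" ([left, top, right, bottom] in pixels, round what is visible of it).
- outline_of(label, camera): "mask" (480x640 bool, what is visible of it) and "box" ([left, top, right, bottom] in pixels, round what is visible of it).
- pinpoint(label, camera): "location" ([row, column] in pixels: a listed point, or the origin of a listed thing).
The state is a dict: "time_s": time; "joints": joint angles; "qd": joint speeds; "joint_torque": joint torques, N m; "tcp_pos": TCP position; "eef_rot": TCP orientation; "contact_force": force on the tool from outside, world axes, zero at the start; "moment": the same for the moment, N m; "gripper_width": finger opening in m; "gripper_force": force on a finger pad.
Only numpy, scipy, OpenCV 4.12 (cv2) and the standard library are available. Lean on these libraries where they do the work, as an engineer would, in place of code of your own. Each camera call takes 0.05 s, during which the arm holds its last target. There are 200 camera calls.

## Working session

There is one attempt and no reset: what is moved stays moved. The work goes in short steps, Python scripts to look and compute and a tool call to move; the robot and the scene stay as the last step left them, time stands still between calls to the robot, and variables do not carry over. Pictures are saved under pics/ and viewed, at most 13 in all, crops included, and the job is handed in when it is done.

Besides the shell and the picture viewer there is one more tool, called after "Emit:" in YAML: its name, and indented under it one key for each argument. move_arm: Moves the arm, as the interface text tells. Its arguments: {"type":"object","properties":{"targets":{"type":"array","items":{"type":"array"}},"jaw":{"type":"number"},"squeeze":{"type":"number"}},"required":["targets"]}

```bash
mkdir -p pics; ls; cat > h.py <<'E'
import numpy as np, cv2
from scipy.spatial.transform import Rotation as R
from plant import r, viewer, recognise, outline_of, pinpoint
def ray(c,row,col):
    K=np.array(c["intrinsics"]);T=np.array(c["camera_from_world"])
    d=np.linalg.inv(K)@[col,row,1.]; d=np.array([d[0],-d[1],-d[2]])
    Rm=T[:3,:3]; return -Rm.T@T[:3,3], Rm.T@d
def at_z(c,row,col,z):
    o,d=ray(c,row,col); return o+d*(z-o[2])/d[2]
def proj(c,P):
    T=np.array(c["camera_from_world"]);p=T[:3,:3]@np.asarray(P,float)+T[:3,3]
    q=np.array(c["intrinsics"])@[p[0],-p[1],-p[2]]; return q[:2]/q[2]
def tri(l):
    A=0;b=0
    for o,d in l:
        d=d/np.linalg.norm(d);M=np.eye(3)-np.outer(d,d);A=A+M;b=b+M@o
    return np.linalg.solve(A,b)
E
python3 - <<'E'
from h import *
np.set_printoptions(precision=4,suppress=True)
C={}
for n in ("side","top"):
    C[n]=viewer.capture(n); cv2.imwrite(f"pics/{n}0.png",C[n]["image"])
    for l in ("wedge","wedge_tip","dead_plate","wedge_spot","hinge_foot","gate","screwdriver","spanner","brown_tape"):
        try:print(n,l,[(np.round(x["location"]),round(x["score"],2),at_z(C[n],*x["location"],0.005)) for x in pinpoint(l,n)])
        except Exception as e: print(n,l,e)
    o,d=ray(C[n],240,320);print(o,d)
s=r.get_state();print(s["time_s"],s["tcp_pos"],s["eef_rot"],s["contact_force"])
E
```

```text
pics
side wedge [(array([262., 232.]), 0.68, array([ 0.4337, -0.3702,  0.005 ])), (array([225., 280.]), 0.58, array([ 0.379 , -0.1888,  0.005 ]))]
side wedge_tip [(array([268., 262.]), 0.81, array([ 0.4943, -0.3319,  0.005 ])), (array([223., 297.]), 0.78, array([ 0.4012, -0.1507,  0.005 ]))]
side dead_plate [(array([232., 383.]), 0.61, array([ 0.58  , -0.0181,  0.005 ])), (array([194., 366.]), 0.35, array([0.4108, 0.0988, 0.005 ]))]
side wedge_spot [(array([248., 385.]), 0.94, array([ 0.6293, -0.0678,  0.005 ]))]
side hinge_foot [(array([220., 418.]), 0.84, array([0.6  , 0.095, 0.005]))]
side gate it knows: brown_tape, dead_plate, hinge_foot, screwdriver, spanner, wedge, wedge_spot, wedge_tip
side screwdriver [(array([190., 367.]), 0.63, array([0.3971, 0.1163, 0.005 ]))]
side spanner []
side brown_tape [(array([311., 346.]), 0.84, array([ 0.7273, -0.2939,  0.005 ]))]
[ 1.2515 -0.8351  0.6739] [-0.6202  0.5577 -0.5517]
top wedge [(array([294., 323.]), 0.79, array([ 0.3811, -0.1913,  0.005 ])), (array([278., 391.]), 0.78, array([ 0.4241, -0.3632,  0.005 ])), (array([283., 202.]), 0.56,
[... 333 characters left out ...]
005 ])), (array([278., 390.]), 0.44, array([ 0.4256, -0.3614,  0.005 ]))]
top hinge_foot [(array([201., 210.]), 0.89, array([0.6131, 0.1009, 0.005 ]))]
top gate it knows: brown_tape, dead_plate, hinge_foot, screwdriver, spanner, wedge, wedge_spot, wedge_tip
top screwdriver [(array([285., 200.]), 0.92, array([0.3981, 0.1165, 0.005 ])), (array([160., 360.]), 0.43, array([ 0.726 , -0.2829,  0.005 ]))]
top spanner [(array([241., 440.]), 0.67, array([ 0.5208, -0.4893,  0.005 ]))]
top brown_tape [(array([162., 357.]), 0.94, array([ 0.7222, -0.2749,  0.005 ]))]
[ 0.372  -0.175   1.4662] [ 0.0992 -0.0052 -0.9954]
0.9 [ 0.3013 -0.604   0.2266] [-179.9992   -0.0001 -153.4853] [ 0.634   0.5002 -0.5241]
```

View pics/top0.png

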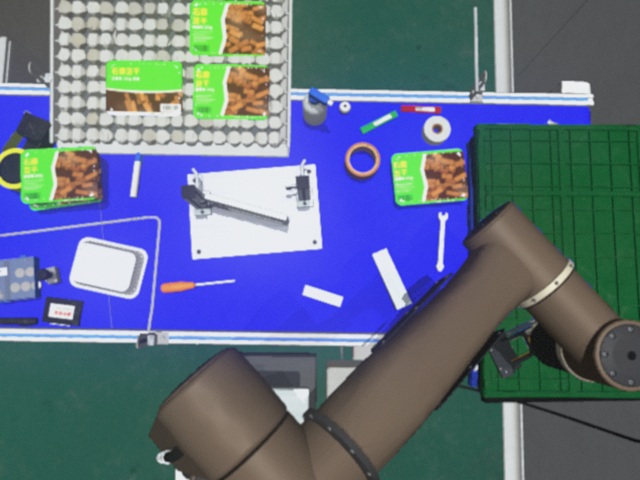

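View pics/side0.png

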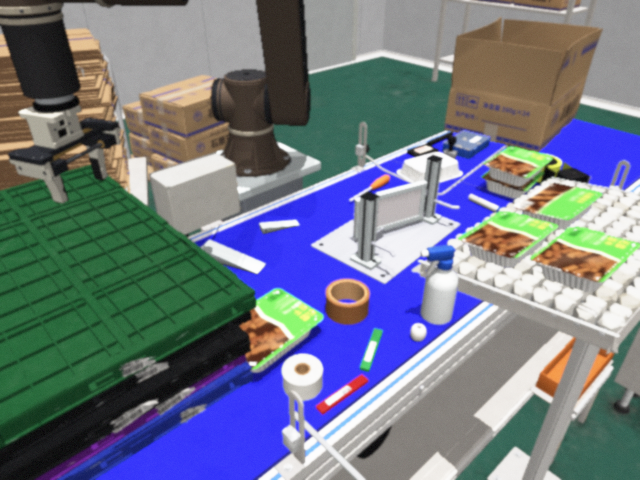

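```bash
python3 - <<'E'
from h import *
np.set_printoptions(precision=4,suppress=True)
for n in ("top","side"):
    c=viewer.capture(n)
    for l in ("wedge","dead_plate"):
        for m in outline_of(l,n):
            M=m["mask"].astype(np.uint8); k=max(cv2.findContours(M,0,1)[0],key=cv2.contourArea)
            b=cv2.boxPoints(cv2.minAreaRect(k))
            print(n,l,round(m["score"],2),m["box"],M.sum())
            print(np.array([at_z(c,p[1],p[0],0.0 if l=="wedge" else .005)[:2] for p in b]).round(4).tolist())
E
```

```text
top wedge 0.91 [305.1, 286.3, 345.7, 309.6] 420
[[0.3808, -0.1394], [0.4072, -0.1478], [0.3777, -0.2421], [0.3513, -0.2335]]
top wedge 0.84 [374.9, 251.4, 412.0, 309.5] 987
[[0.4829, -0.3125], [0.5017, -0.3513], [0.364, -0.4162], [0.3457, -0.3777]]
top dead_plate 0.88 [190.4, 165.7, 320.9, 258.6] 8803
[[0.6835, 0.1659], [0.7163, -0.1679], [0.4942, -0.1887], [0.4631, 0.139]]
side wedge 0.74 [201.5, 243.0, 263.8, 272.4] 926
[[0.3425, -0.4028], [0.2935, -0.353], [0.4795, -0.3135], [0.5168, -0.3614]]
side wedge 0.65 [260.3, 216.7, 296.1, 233.7] 390
[[0.3186, -0.2152], [0.3785, -0.1286], [0.4257, -0.1654], [0.3677, -0.2484]]
side wedge 0.28 [328.3, 279.7, 370.6, 325.8] 1693
[[0.6183, -0.2484], [0.6818, -0.1784], [0.7799, -0.2827], [0.7233, -0.3451]]
side dead_plate 0.68 [310.2, 213.6, 458.8, 283.7] 4080
[[0.4175, -0.1191], [0.6617, 0.1859], [0.8237, -0.0394], [0.6195, -0.2894]]
```

The pictures show the larger wedge at top (392,278), with its thin end at (378,252) pointing to the gate. The plate is centred near (255,214), with the leaf ajar and its free end at (288,222). The screwdriver is at (200,285), the spanner at (440,241) and the tape at (360,162). I'll move above the wedge to refine this with the wrist camera.

```bash
cat >> h.py <<'E'
def rot(yaw,tilt=0): # wedge/plate heading yaw (deg); tool x = -heading, tilt deg leans body backwards
    return R.from_euler('z',yaw-180,degrees=True)*R.from_euler('x',180,degrees=True)*R.from_rotvec([0,-np.radians(tilt),0])
def go(P,Rt):
    s=r.get_state();Rc=R.from_euler('xyz',s["eef_rot"],degrees=True)
    print("shift cm",(Rc.inv().apply(np.asarray(P)-s["tcp_pos"])*100).round(2).tolist(),"turn",(Rc.inv()*Rt).as_rotvec().round(3).tolist())
E
python3 - <<'E'
from h import *
go([.39,-.38,.16],rot(25.3))
E
```

```text
shift cm [-17.93, 16.08, 6.65] turn [0.0, 0.0, 0.021]
```

Emit:
move_arm:
  targets:
    - [[-4,4,0],[0,0,0]]
    - [[-8.5,8,0],[0,0,0]]
    - [[-13,12,1],[0,0,0.02]]
    - [[-16,15,3],[0,0,0.02]]
    - [[-17.9,16.1,4],[0,0,0.02]]
  jaw: 7
  squeeze: 25

```text
time_s: 1.82
tcp_pos: [0.3898, -0.3778, 0.1862]
eef_rot: [180.0, 0.0, -154.5]
contact_force: [0.1, 0.0, 0.6]
gripper_width: 0.0699
gripper_force: 0.0
```

```bash
python3 - <<'E'
from h import *
np.set_printoptions(precision=4,suppress=True)
c=viewer.capture("wrist"); cv2.imwrite("pics/w1.png",c["image"])
s=r.get_state();print(s["time_s"],s["tcp_pos"],s["eef_rot"],s["contact_force"])
for l in ("wedge","wedge_tip"):
    print(l,[(x["location"],round(x["score"],2),at_z(c,*x["location"],0)) for x in pinpoint(l,"wrist")])
for m in outline_of("wedge","wrist"):
    k=max(cv2.findContours(m["mask"].astype(np.uint8),0,1)[0],key=cv2.contourArea)
    p=cv2.approxPolyDP(k,4,True)[:,0]
    print(round(m["score"],2),m["box"]);[print(q,at_z(c,q[1],q[0],0),at_z(c,q[1],q[0],.03)) for q in p]
go([.39,-.38,.16],rot(25.3))
E
```

```text
1.875 [ 0.3904 -0.3768  0.1852] [ 179.921     0.0065 -154.5386] [ 0.3859  1.8124 -2.1753]
wedge [([248.9, 313.0], 0.92, array([ 0.4243, -0.3632,  0.    ])), ([280.7, 503.2], 0.91, array([ 0.3754, -0.1861,  0.    ]))]
wedge_tip [([312.8, 531.7], 0.81, array([ 0.3921, -0.1419,  0.    ])), ([321.5, 312.1], 0.6, array([ 0.4931, -0.3316,  0.    ]))]
0.86 [292.5, 167.7, 343.5, 323.7]
[296 168] [ 0.3633 -0.4084  0.    ] [ 0.3591 -0.4088  0.03  ]
[293 321] [ 0.5007 -0.3488  0.    ] [ 0.4845 -0.3543  0.03  ]
[332 323] [ 0.4861 -0.3131  0.    ] [ 0.4712 -0.3218  0.03  ]
[342 172] [ 0.3492 -0.3708  0.    ] [ 0.3462 -0.3744  0.03  ]
shift cm [-0.01, 0.0, 2.69] turn [-0.0, 0.0, 0.002]
```

View pics/w1.png

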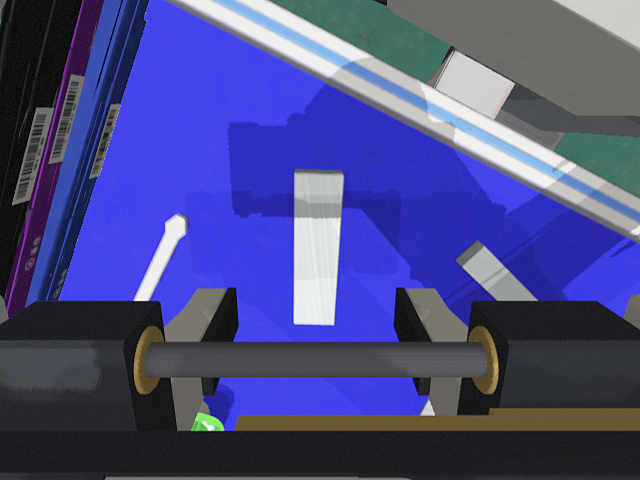

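The wrist view shows the wedge under the tool, with its tip at (312,322) and heel at (319,170). The spanner is clear at (180,220). The wedge measures 151 mm long at a heading of about 23.4°.

```bash
python3 - <<'E'
from h import *
go([.392,-.3747,.006],rot(23.4,12))
E
```

```text
shift cm [-0.42, 0.4, 18.09] turn [0.003, -0.209, 0.036]
```

Emit:
move_arm:
  targets:
    - [[-0.4,0.4,5],[0,-0.1,0.035]]
    - [[-0.4,0.4,10],[0,-0.21,0.035]]
    - [[-0.4,0.4,14],[0,-0.21,0.035]]
    - [[-0.4,0.4,16.5],[0,-0.21,0.035]]
    - [[-0.4,0.4,17.7],[0,-0.21,0.035]]
  jaw: 6

```text
time_s: 2.65
tcp_pos: [0.3907, -0.3755, 0.0084]
eef_rot: [179.7, 12.0, -156.8]
contact_force: [0.3, -0.5, -0.6]
gripper_width: 0.06
gripper_force: 0.0
```

```bash
python3 - <<'E'
from h import *
go([.392,-.3747,.006],rot(23.4,12)); print(r.get_state()["tcp_pos"],r.get_state()["eef_rot"])
E
```

```text
shift cm [-0.1, 0.03, 0.27] turn [0.004, -0.0, -0.003]
[ 0.3907214  -0.37553957  0.00841666] [ 179.7228115    11.97853398 -156.76172182]
```

Emit:
move_arm:
  targets:
    - [[-0.1,0,0.25],[0,0,0]]
    - [[-0.1,0,0.25],[0,0,0]]
    - [[-0.1,0,0.25],[0,0,0]]
    - [[-0.1,0,0.25],[0,0,0]]
    - [[-0.1,0,0.25],[0,0,0]]
  jaw: 3
  squeeze: 30

```text
time_s: 3.28
tcp_pos: [0.3936, -0.3746, 0.0084]
eef_rot: [179.9, 12.1, -156.6]
contact_force: [-0.0, -0.2, 7.4]
gripper_width: 0.0396
gripper_force: 30.0
```

Emit:
move_arm:
  targets:
    - [[0,0,0],[0,0,0]]
    - [[0,0,0],[0,0,0]]

```text
time_s: 3.52
tcp_pos: [0.3937, -0.3746, 0.0084]
eef_rot: [179.9, 12.1, -156.6]
contact_force: [0.1, 0.3, 7.2]
gripper_width: 0.0396
gripper_force: 30.0
```

Emit:
move_arm:
  targets:
    - [[0,0,0],[0,0,0]]
    - [[0,0,0],[0,0,0]]
    - [[0,0,-0.5],[0,0,0]]
    - [[0,0,-0.5],[0,0,0]]
  jaw: 4.6

```text
time_s: 4.03
tcp_pos: [0.3921, -0.3747, 0.0126]
eef_rot: [179.8, 12.0, -156.7]
contact_force: [0.7, -0.5, 0.6]
gripper_width: 0.0463
gripper_force: 0.0
```

Emit:
move_arm:
  targets:
    - [[0,0,0],[0,0,0]]
    - [[0,0,0],[0,0,0]]
    - [[0,0,0],[0,0,0]]
    - [[0,0,0],[0,0,0]]
  jaw: 3
  squeeze: 35

```text
time_s: 4.53
tcp_pos: [0.392, -0.3746, 0.0123]
eef_rot: [179.8, 12.0, -156.7]
contact_force: [-0.1, -0.6, 2.2]
gripper_width: 0.0397
gripper_force: 35.0
```

```bash
python3 - <<'E'
from h import *
np.set_printoptions(precision=4,suppress=True)
s=r.get_state();print(s["time_s"],s["tcp_pos"],s["eef_rot"],s["contact_force"])
# plate geometry: masks top
c=viewer.capture("top")
S=[];H=[];P=[]
for n in ("top","side"):
    cc=c if n=="top" else viewer.capture("side")
    for l,L in (("wedge_spot",S),("hinge_foot",H),("dead_plate",P)):
        x=pinpoint(l,n)[0]; L.append(ray(cc,*x["location"])); print(n,l,at_z(cc,*x["location"],.005 if l!="dead_plate" else 0))
    for m in outline_of("dead_plate",n)[:1]:
        k=max(cv2.findContours(m["mask"].astype(np.uint8),0,1)[0],key=cv2.contourArea)
        print([ (q.tolist(),at_z(cc,q[1],q[0],.005)[:2].round(4).tolist()) for q in cv2.approxPolyDP(cv2.convexHull(k),4,True)[:,0]])
for L in (S,H,P): print(tri(L))
cv2.imwrite("pics/top1.png",cv2.resize(c["image"][140:280,170:340],None,fx=4,fy=4,interpolation=cv2.INTER_CUBIC))
E
```

```text
4.525 [ 0.392  -0.3746  0.0123] [ 179.7958   12.0318 -156.6609] [-0.1071 -0.5775  2.1559]
top wedge_spot [ 0.6221 -0.0553  0.005 ]
top hinge_foot [0.6132 0.0973 0.005 ]
top dead_plate [ 0.5844 -0.0193  0.    ]
[([315, 165], [0.712, -0.1664]), ([321, 248], [0.4973, -0.1854]), ([192, 256], [0.4716, 0.1401]), ([190, 205], [0.6019, 0.1509]), ([200, 173], [0.6856, 0.1289])]
side wedge_spot [ 0.6249 -0.0707  0.005 ]
side hinge_foot [0.6022 0.0885 0.005 ]
side dead_plate [ 0.5872 -0.0144  0.    ]
[([214, 242], [0.3327, -0.3556]), ([264, 266], [0.4935, -0.3244]), ([253, 273], [0.4981, -0.3581]), ([224, 264], [0.426, -0.3873])]
[ 0.6202 -0.0579 -0.0026]
[0.6077 0.092  0.0074]
[ 0.5863 -0.0174  0.0004]
```

View pics/top1.png

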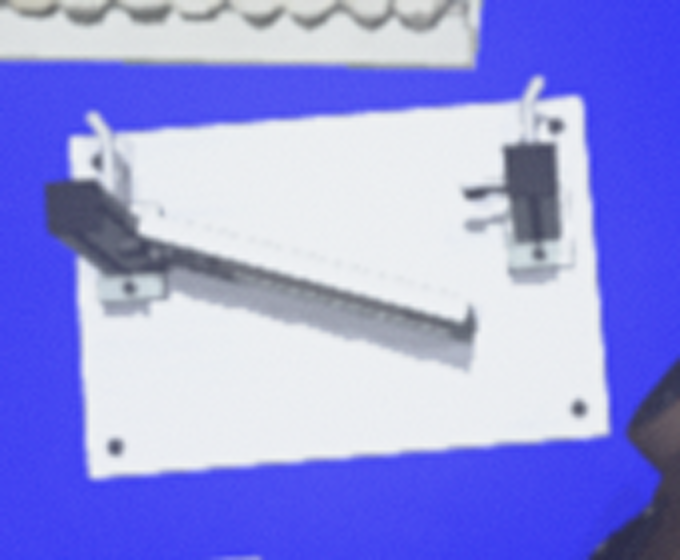

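The crop shows the plate corners at (70,137), (582,97), (608,435) and (90,478). The right post top is near (530,190), the leaf top runs from (150,220) to (472,315), and a stop lug sits at (475,195).

```bash
python3 - <<'E'
from h import *
np.set_printoptions(precision=4,suppress=True)
c=viewer.capture("top")
W=lambda x,y,z: at_z(c,140+(y+.5)/4-.5,170+(x+.5)/4-.5,z)
A=np.array([W(90,478,.005),W(608,435,.005),W(582,97,.005),W(70,137,.005)])[:,:2]
B=np.array([[-.11,.165],[-.11,-.165],[.11,-.165],[.11,.165]])
b0=B-B.mean(0);a0=A-A.mean(0)
yaw=np.arctan2((b0[:,0]*a0[:,1]-b0[:,1]*a0[:,0]).sum(),(b0*a0).sum())
ctr=A.mean(0);Rm=np.array([[np.cos(yaw),-np.sin(yaw)],[np.sin(yaw),np.cos(yaw)]])
print("ctr",ctr,"yaw",np.degrees(yaw),"resid",A-ctr-b0@Rm.T)
inv=lambda p:(np.asarray(p)[:2]-ctr)@Rm
print("post top R",inv(W(506,145,.175)),inv(W(556,145,.175)),inv(W(532,190,.175)))
print("leaf ends top z .12",inv(W(472,300,.12)),inv(W(148,215,.12)))
for p in ([.6221,-.0553],[.6261,-.0634],[.6249,-.0707],[.6293,-.0678]):print("spot",inv(p))
for p in ([.6132,.0973],[.6131,.1009],[.6022,.0885],[.6,.095]):print("hinge",inv(p))
E
```

```text
ctr [ 0.5895 -0.0131] yaw 5.637961349915102 resid [[-0.     -0.0009]
 [ 0.0002  0.0011]
 [-0.0002 -0.0002]
 [-0.     -0.    ]]
post top R [ 0.0457 -0.1169] [ 0.0434 -0.1452] [ 0.0186 -0.1296]
leaf ends top z .12 [-0.0335 -0.0888] [0.0325 0.0977]
spot [ 0.0283 -0.0452]
spot [ 0.0315 -0.0536]
spot [ 0.0296 -0.0608]
spot [ 0.0343 -0.0583]
hinge [0.0345 0.1075]
hinge [0.0347 0.1111]
hinge [0.0227 0.0999]
hinge [0.0211 0.1066]
```

```bash
cat >> h.py <<'E'
YAW=5.64
def pl(x,y,z): 
    a=np.radians(YAW);return [.5895+x*np.cos(a)-y*np.sin(a),-.0131+x*np.sin(a)+y*np.cos(a),z]
def inp():
    a=np.radians(YAW);s=r.get_state();p=s["tcp_pos"];d=[p[0]-.5895,p[1]+.0131]
    q=[d[0]*np.cos(a)+d[1]*np.sin(a),-d[0]*np.sin(a)+d[1]*np.cos(a),p[2]]
    f=R.from_euler('z',-YAW,degrees=True).apply(s["contact_force"])
    print("t",s["time_s"],"plate tcp",np.round(q,4),"F plate",np.round(f,1),"rpy",np.round(s["eef_rot"],1),"w",round(s["gripper_width"],4))
E
python3 - <<'E'
from h import *
go(pl(-.163,-.056,.065),rot(YAW,12)); print(pl(-.163,-.056,.065))
E
```

```text
shift cm [-15.99, 24.99, -1.89] turn [0.068, 0.0, 0.302]
[np.float64(0.4327926276665711), np.float64(-0.08484816691980417), 0.065]
```

Emit:
move_arm:
  targets:
    - [[-0.5,0,-2.5],[0,0,0]]
    - [[-1.1,0,-5.2],[0,0,0]]
    - [[-4,4.9,-4.5],[0.02,0,0.08]]
    - [[-7,9.9,-3.9],[0.034,0,0.15]]
    - [[-10,14.9,-3.2],[0.05,0,0.22]]

```text
time_s: 5.7
tcp_pos: [0.4153, -0.206, 0.0646]
eef_rot: [179.9, 11.9, -169.4]
contact_force: [1.0, 0.3, -1.3]
gripper_width: 0.0394
gripper_force: 35.0
```

```bash
python3 - <<'E'
from h import *
go(pl(-.163,-.056,.065),rot(YAW,12)); inp()
E
```

```text
shift cm [-3.88, 11.58, 0.79] turn [0.019, -0.001, 0.085]
t 5.7 plate tcp [-0.1923 -0.1748  0.0646] F plate [ 1.1  0.2 -1.3] rpy [ 179.9   11.9 -169.4] w 0.0394
```

Emit:
move_arm:
  targets:
    - [[-1.5,5,0.3],[0.01,0,0.04]]
    - [[-3,9.5,0.6],[0.02,0,0.085]]
    - [[-3.9,11.6,0.8],[0.02,0,0.085]]
    - [[-3.9,11.6,0.8],[0.02,0,0.085]]

```text
time_s: 6.2
tcp_pos: [0.4327, -0.0848, 0.0649]
eef_rot: [-179.9, 11.9, -173.9]
contact_force: [-0.3, 0.5, -3.1]
gripper_width: 0.0398
gripper_force: 35.0
```

```bash
python3 - <<'E'
from h import *
np.set_printoptions(precision=4,suppress=True)
inp(); c=viewer.capture("side");t=viewer.capture("top")
L=[]
for n,cc in (("side",c),("top",t)):
    for x in pinpoint("wedge_tip",n): print(n,x["location"],x["score"],at_z(cc,*x["location"],.05))
print("expected tip",pl(-.055,-.056,.053),proj(c,pl(-.055,-.056,.055)),proj(t,pl(-.055,-.056,.055)))
cv2.imwrite("pics/s2.png",cv2.resize(c["image"][140:300,270:480],None,fx=3.6,fy=3.6,interpolation=cv2.INTER_CUBIC))
go(pl(-.163,-.056,.0195),rot(YAW,12))
E
```

```text
t 6.2 plate tcp [-0.1631 -0.0559  0.0649] F plate [-0.3  0.5 -3.1] rpy [-179.9   11.9 -173.9] w 0.0398
side [214.5, 356.6] 0.86 [ 0.5263 -0.0612  0.05  ]
side [222.9, 295.9] 0.85 [ 0.4559 -0.1974  0.05  ]
top [291.7, 302.4] 0.74 [ 0.3861 -0.1415  0.05  ]
top [226.7, 277.1] 0.6 [ 0.5444 -0.0759  0.05  ]
expected tip [np.float64(0.5402698030945683), np.float64(-0.07423417794206795), 0.053] [357.0288 216.7348] [276.2368 228.095 ]
shift cm [0.91, 0.2, 4.45] turn [-0.001, -0.002, 0.003]
```

View pics/s2.png

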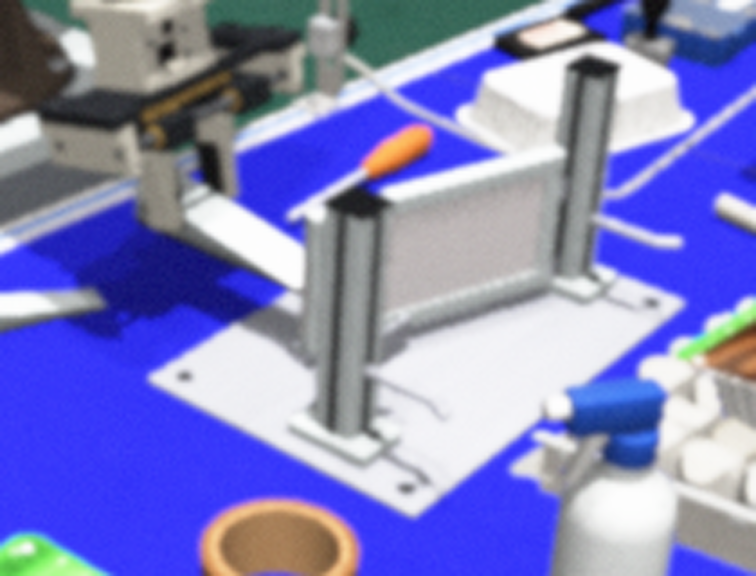

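The side crop shows the wedge held level in front of the ajar leaf, with its tip about (300,270) beside the free end. The tip agrees with the calculation, so I'll lower it.

Emit:
move_arm:
  targets:
    - [[0.4,0.1,2],[0,0,0]]
    - [[0.7,0.15,3.5],[0,0,0]]
    - [[0.85,0.2,4.2],[0,0,0]]
    - [[0.85,0.2,4.2],[0,0,0]]
    - [[0.85,0.2,4.2],[0,0,0]]

```text
time_s: 7.02
tcp_pos: [0.4337, -0.0844, 0.0228]
eef_rot: [-179.9, 12.0, -174.2]
contact_force: [-0.9, -0.4, -2.2]
gripper_width: 0.0398
gripper_force: 35.0
```

```bash
python3 - <<'E'
from h import *
inp();go(pl(-.163,-.056,.0180),rot(YAW,12))
E
```

```text
t 7.025 plate tcp [-0.162  -0.0557  0.0228] F plate [-0.9 -0.3 -2.2] rpy [-179.9   12.  -174.2] w 0.0398
shift cm [0.19, -0.03, 0.45] turn [-0.001, -0.0, 0.004]
```

Emit:
move_arm:
  targets:
    - [[0.05,0,0.2],[0,0,0]]
    - [[0.07,0,0.35],[0,0,0]]
    - [[0.09,0,0.45],[0,0,0]]
    - [[0.09,0,0.45],[0,0,0]]

```text
time_s: 7.52
tcp_pos: [0.4334, -0.0843, 0.0177]
eef_rot: [-179.9, 11.9, -174.1]
contact_force: [-0.6, -0.7, -2.0]
gripper_width: 0.04
gripper_force: 35.0
```

Emit:
move_arm:
  targets:
    - [[0.02,0,0.1],[0,0,0]]
    - [[0.02,0,0.1],[0,0,0]]
    - [[0.02,0,0.1],[0,0,0]]

```text
time_s: 7.9
tcp_pos: [0.4334, -0.0843, 0.0168]
eef_rot: [-179.9, 12.0, -174.1]
contact_force: [-2.3, 0.4, 3.2]
gripper_width: 0.0394
gripper_force: 35.0
```

Emit:
move_arm:
  targets:
    - [[-1,0,0.17],[0,0,0]]
    - [[-2,0,0.38],[0,0,0]]
    - [[-3,0,0.59],[0,0,0]]
    - [[-4,0,0.81],[0,0,0]]
    - [[-5,0,1.02],[0,0,0]]

```text
time_s: 8.52
tcp_pos: [0.4788, -0.0811, 0.016]
eef_rot: [-179.8, 11.4, -174.3]
contact_force: [-31.3, 0.1, 40.4]
gripper_width: 0.0397
gripper_force: 35.0
```

```bash
python3 - <<'E'
from h import *
inp();go(pl(-.09,-.056,.0172),rot(YAW,12))
E
```

```text
t 8.525 plate tcp [-0.1169 -0.0568  0.016 ] F plate [-31.1   3.2  40.4] rpy [-179.8   11.4 -174.3] w 0.0397
shift cm [-2.66, 0.08, 0.42] turn [-0.003, -0.011, 0.002]
```

Emit:
move_arm:
  targets:
    - [[0.0,0,-0.15],[0,0,0]]
    - [[0.0,0,-0.15],[0,0,0]]
    - [[0.0,0,-0.15],[0,0,0]]

```text
time_s: 8.9
tcp_pos: [0.4837, -0.0792, 0.0182]
eef_rot: [-179.9, 11.9, -174.1]
contact_force: [-1.5, -1.3, -5.6]
gripper_width: 0.0396
gripper_force: 35.0
```

```bash
python3 - <<'E'
from h import *
inp()
E
```

```text
t 8.9 plate tcp [-0.1118 -0.0554  0.0182] F plate [-1.6 -1.1 -5.6] rpy [-179.9   11.9 -174.1] w 0.0396
```

Emit:
move_arm:
  targets:
    - [[-0.5,0,0.11],[0,0,0]]
    - [[-1,0,0.21],[0,0,0]]
    - [[-1.5,0,0.32],[0,0,0]]
    - [[-2,0,0.43],[0,0,0]]

```text
time_s: 9.4
tcp_pos: [0.5044, -0.0771, 0.0183]
eef_rot: [-179.9, 11.9, -174.1]
contact_force: [-1.9, -1.6, -6.4]
gripper_width: 0.0398
gripper_force: 35.0
```

```bash
python3 - <<'E'
from h import *
inp()
c=viewer.capture("side")
cv2.imwrite("pics/s3.png",cv2.resize(c["image"][170:280,300:450],None,fx=5,fy=5,interpolation=cv2.INTER_CUBIC))
E
```

```text
t 9.4 plate tcp [-0.091  -0.0553  0.0183] F plate [-2.1 -1.4 -6.4] rpy [-179.9   11.9 -174.1] w 0.0398
```

View pics/s3.png

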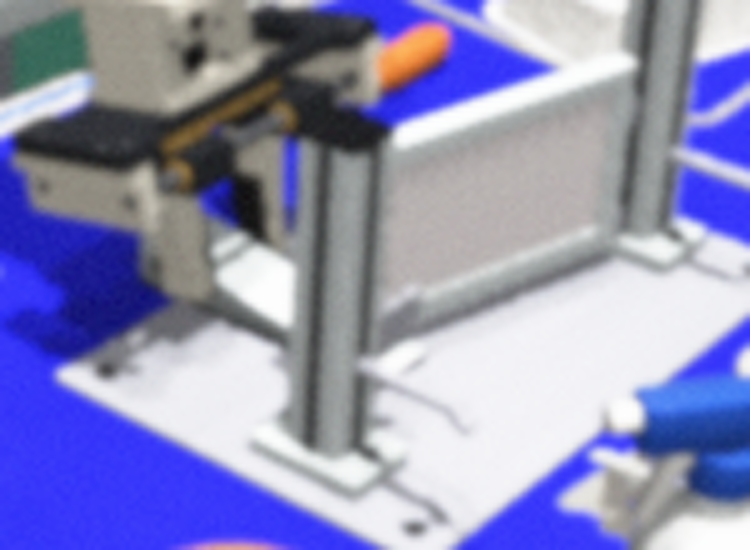

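The picture shows the wedge tip emerging behind the leaf at (405,360), with the leaf riding its slope and closing. I'll keep pushing gently.

Emit:
move_arm:
  targets:
    - [[-0.4,0,0.1],[0,0,0]]
    - [[-0.8,0,0.2],[0,0,0]]
    - [[-1.2,0,0.29],[0,0,0]]
    - [[-1.2,0,0.29],[0,0,0]]

```text
time_s: 9.95
tcp_pos: [0.5171, -0.0756, 0.0183]
eef_rot: [-179.9, 12.0, -174.1]
contact_force: [0.9, -1.3, -6.4]
gripper_width: 0.0397
gripper_force: 35.0
```

```bash
python3 - <<'E'
from h import *
inp()
E
```

```text
t 9.95 plate tcp [-0.0782 -0.0551  0.0183] F plate [ 0.8 -1.4 -6.4] rpy [-179.9   12.  -174.1] w 0.0397
```

Emit:
move_arm:
  targets:
    - [[-0.3,0,0.07],[0,0,0]]
    - [[-0.6,0,0.13],[0,0,0]]
    - [[-0.8,0,0.18],[0,0,0]]
    - [[-0.8,0,0.18],[0,0,0]]

```text
time_s: 10.45
tcp_pos: [0.525, -0.0749, 0.0181]
eef_rot: [-179.9, 12.0, -174.1]
contact_force: [-0.5, -1.6, -6.2]
gripper_width: 0.0399
gripper_force: 35.0
```

Emit:
move_arm:
  targets:
    - [[-0.3,0,0.07],[0,0,0]]
    - [[-0.6,0,0.13],[0,0,0]]
    - [[-0.6,0,0.13],[0,0,0]]
    - [[-0.6,0,0.13],[0,0,0]]

```text
time_s: 10.95
tcp_pos: [0.531, -0.0742, 0.0181]
eef_rot: [-179.9, 12.0, -174.1]
contact_force: [-1.9, -1.1, -6.4]
gripper_width: 0.0393
gripper_force: 35.0
```

```bash
python3 - <<'E'
from h import *
inp()
c=viewer.capture("side");t=viewer.capture("top")
a=c["image"][170:280,300:450];b=t["image"][150:260,180:330]
cv2.imwrite("pics/s4.png",cv2.resize(np.hstack([a,b]),None,fx=2.66,fy=2.66*1.6,interpolation=cv2.INTER_CUBIC))
E
```

```text
t 10.95 plate tcp [-0.0642 -0.0551  0.0181] F plate [-2.  -0.9 -6.4] rpy [-179.9   12.  -174.1] w 0.0393
```

View pics/s4.png

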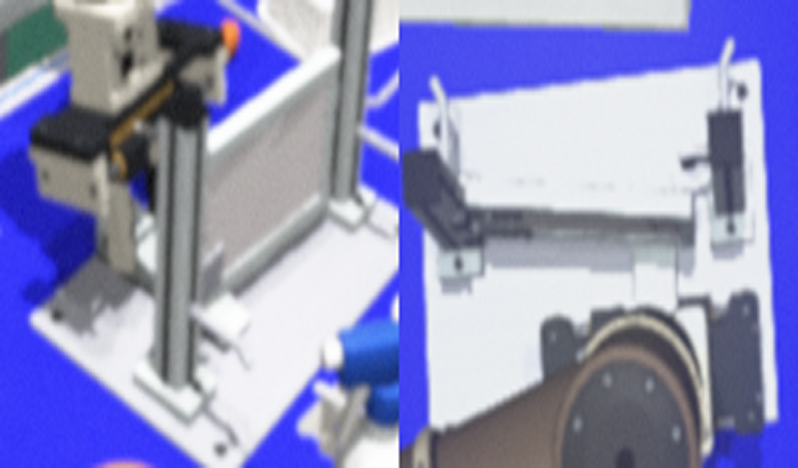

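The view shows the wedge well under the leaf, with its tip out at about (235,300) on the left. From above, the leaf is nearly square to the plate but still short of its stop lug at (690,160).

Emit:
move_arm:
  targets:
    - [[-0.2,0,0.04],[0,0,0]]
    - [[-0.4,0,0.09],[0,0,0]]
    - [[-0.6,0,0.13],[0,0,0]]
    - [[-0.6,0,0.13],[0,0,0]]

```text
time_s: 11.55
tcp_pos: [0.5372, -0.0736, 0.018]
eef_rot: [-179.9, 12.0, -174.1]
contact_force: [-1.3, -1.0, -5.8]
gripper_width: 0.0397
gripper_force: 35.0
```

Emit:
move_arm:
  targets:
    - [[-0.2,0,0.04],[0,0,0]]
    - [[-0.4,0,0.09],[0,0,0]]
    - [[-0.6,0,0.13],[0,0,0]]
    - [[-0.6,0,0.13],[0,0,0]]

```text
time_s: 12.05
tcp_pos: [0.5433, -0.073, 0.0181]
eef_rot: [-179.9, 12.0, -174.1]
contact_force: [-1.2, -0.9, -5.7]
gripper_width: 0.0397
gripper_force: 35.0
```

Emit:
move_arm:
  targets:
    - [[-0.2,0,0.04],[0,0,0]]
    - [[-0.4,0,0.09],[0,0,0]]
    - [[-0.4,0,0.09],[0,0,0]]
    - [[-0.4,0,0.09],[0,0,0]]

```text
time_s: 12.55
tcp_pos: [0.5474, -0.0725, 0.0181]
eef_rot: [-179.9, 12.0, -174.1]
contact_force: [-1.6, 0.5, -6.5]
gripper_width: 0.0396
gripper_force: 35.0
```

```bash
python3 - <<'E'
from h import *
np.set_printoptions(precision=4,suppress=True)
inp()
t=viewer.capture("top");c=viewer.capture("side")
for n,cc in (("side",c),("top",t)):
    for x in pinpoint("wedge_tip",n)[:3]: print(n,x["location"],x["score"],at_z(cc,*x["location"],.007))
print(pl(.03-.007,-.099,.12),[ (th,proj(t,pl(.03-.2*np.sin(th),.106-.2*np.cos(th),.12)).round(1)) for th in (0,.05,.1,.2)])
cv2.imwrite("pics/t5.png",cv2.resize(t["image"][165:245,215:325],None,fx=7,fy=7,interpolation=cv2.INTER_CUBIC))
E
```

```text
t 12.55 plate tcp [-0.0477 -0.055   0.0181] F plate [-1.6  0.6 -6.5] rpy [-179.9   12.  -174.1] w 0.0396
side [223.2, 295.6] 0.6 [ 0.4016 -0.155   0.007 ]
side [248.2, 396.6] 0.52 [ 0.6504 -0.0501  0.007 ]
top [184.2, 273.2] 0.68 [ 0.6593 -0.0601  0.007 ]
top [290.0, 303.3] 0.56 [ 0.3908 -0.1427  0.007 ]
top [216.0, 277.6] 0.29 [ 0.5771 -0.0735  0.007 ]
[np.float64(0.6221181476262947), np.float64(-0.10936035760077586), 0.12] [(0, array([287.8, 188. ])), (0.05, array([288. , 192.1])), (0.1, array([288. , 196.3])), (0.2, array([287.4, 204.6]))]
```

View pics/t5.png

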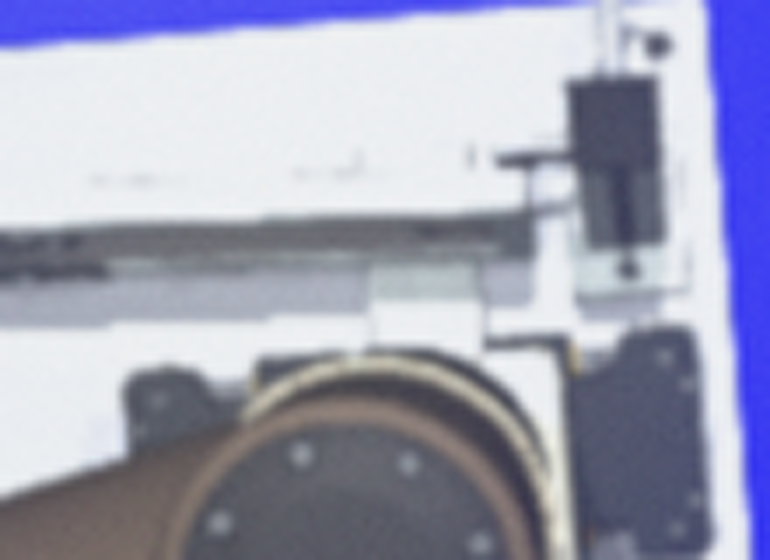

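The crop shows the leaf's top strip between rows 175 and 215 at its right end, about 0.05 rad from shut. The wedge is under it at columns 370–485.

Emit:
move_arm:
  targets:
    - [[-0.2,0,0.04],[0,0,0]]
    - [[-0.4,0,0.09],[0,0,0]]
    - [[-0.4,0,0.09],[0,0,0]]
    - [[-0.4,0,0.09],[0,0,0]]

```text
time_s: 13.25
tcp_pos: [0.5513, -0.0722, 0.0179]
eef_rot: [-179.9, 12.0, -174.1]
contact_force: [-1.2, -1.1, -6.3]
gripper_width: 0.0395
gripper_force: 35.0
```

Emit:
move_arm:
  targets:
    - [[-0.2,0,0.04],[0,0,0]]
    - [[-0.3,0,0.07],[0,0,0]]
    - [[-0.3,0,0.07],[0,0,0]]
    - [[-0.3,0,0.07],[0,0,0]]

```text
time_s: 13.75
tcp_pos: [0.5542, -0.0719, 0.0178]
eef_rot: [-179.9, 12.0, -174.1]
contact_force: [-1.8, -1.0, -6.0]
gripper_width: 0.0398
gripper_force: 35.0
```

Emit:
move_arm:
  targets:
    - [[-0.2,0,0.04],[0,0,0]]
    - [[-0.3,0,0.07],[0,0,0]]
    - [[-0.3,0,0.07],[0,0,0]]
    - [[-0.3,0,0.07],[0,0,0]]

```text
time_s: 14.25
tcp_pos: [0.5572, -0.0716, 0.0177]
eef_rot: [-179.9, 11.9, -174.1]
contact_force: [-2.4, -1.4, -7.6]
gripper_width: 0.0396
gripper_force: 35.0
```

Emit:
move_arm:
  targets:
    - [[-0.2,0,0.04],[0,0,0]]
    - [[-0.2,0,0.04],[0,0,0]]
    - [[-0.2,0,0.04],[0,0,0]]

```text
time_s: 14.62
tcp_pos: [0.5585, -0.0715, 0.0175]
eef_rot: [-179.9, 11.9, -174.1]
contact_force: [-5.0, 0.3, -6.9]
gripper_width: 0.0394
gripper_force: 35.0
```

Emit:
move_arm:
  targets:
    - [[-0.1,0,0.02],[0,0,0]]
    - [[-0.15,0,0.03],[0,0,0]]
    - [[-0.15,0,0.03],[0,0,0]]

```text
time_s: 15.0
tcp_pos: [0.5593, -0.0715, 0.0171]
eef_rot: [-179.9, 11.8, -174.2]
contact_force: [-6.5, -0.0, -5.7]
gripper_width: 0.0399
gripper_force: 35.0
```

Emit:
move_arm:
  targets:
    - [[-0.1,0,0.02],[0,0,0]]
    - [[-0.2,0,0.03],[0,0,0]]
    - [[-0.2,0,0.03],[0,0,0]]

```text
time_s: 15.38
tcp_pos: [0.5602, -0.0715, 0.0168]
eef_rot: [-179.9, 11.7, -174.2]
contact_force: [-9.6, -0.3, -4.9]
gripper_width: 0.0396
gripper_force: 35.0
```

Emit:
move_arm:
  targets:
    - [[-0.1,0,0.01],[0,0,0]]
    - [[-0.2,0,0.03],[0,0,0]]
    - [[-0.2,0,0.03],[0,0,0]]

```text
time_s: 15.75
tcp_pos: [0.5611, -0.0716, 0.0165]
eef_rot: [-179.9, 11.6, -174.2]
contact_force: [-12.2, 0.3, -4.1]
gripper_width: 0.0398
gripper_force: 35.0
```

Emit:
move_arm:
  targets:
    - [[-0.1,0,0.01],[0,0,0]]
    - [[-0.2,0,0.03],[0,0,0]]
    - [[-0.2,0,0.03],[0,0,0]]

```text
time_s: 16.12
tcp_pos: [0.5612, -0.0716, 0.0165]
eef_rot: [-179.9, 11.4, -174.2]
contact_force: [-20.3, 3.4, 3.4]
gripper_width: 0.0395
gripper_force: 35.0
```

Emit:
move_arm:
  targets:
    - [[0,0,0],[0,0,0]]
    - [[0,0,0],[0,0,0]]
    - [[0,0,0],[0,0,0]]
  jaw: 5.4

```text
time_s: 16.5
tcp_pos: [0.5689, -0.0701, 0.0193]
eef_rot: [-179.9, 12.2, -174.1]
contact_force: [-0.5, -0.1, -0.3]
gripper_width: 0.0538
gripper_force: 0.0
```

```bash
python3 - <<'E'
from h import *
np.set_printoptions(precision=4,suppress=True)
inp()
t=viewer.capture("top");c=viewer.capture("side")
for n,cc in (("side",c),("top",t)):
    for x in pinpoint("wedge_tip",n)[:3]: print(n,x["location"],x["score"],at_z(cc,*x["location"],.007))
cv2.imwrite("pics/t6.png",cv2.resize(np.hstack([t["image"][165:245,215:325],c["image"][180:260,340:450]]),None,fx=3.5,fy=3.5,interpolation=cv2.INTER_CUBIC))
E
```

```text
t 16.5 plate tcp [-0.0261 -0.0547  0.0193] F plate [-0.5 -0.  -0.3] rpy [-179.9   12.2 -174.1] w 0.0538
side [250.5, 398.3] 0.64 [ 0.6594 -0.0545  0.007 ]
side [224.9, 298.3] 0.62 [ 0.4127 -0.1552  0.007 ]
top [291.4, 301.9] 0.97 [ 0.3872 -0.1392  0.007 ]
top [181.0, 272.8] 0.74 [ 0.6676 -0.0589  0.007 ]
```

View pics/t6.png

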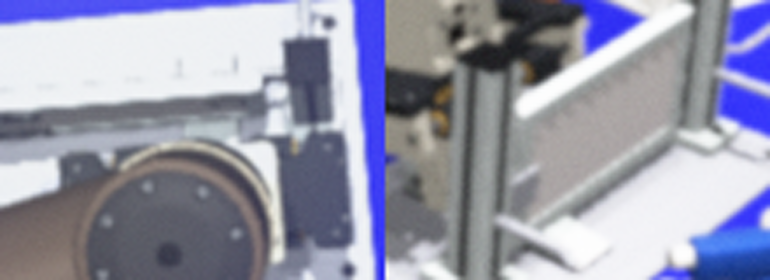

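The crop shows the leaf square against its stop, with the wedge tip out behind it at (585,245). The fingers are off, since the force is about 0. I'll retreat along the tool axis.

Emit:
move_arm:
  targets:
    - [[0,0,-1],[0,0,0]]
    - [[0,0,-4],[0,0,0]]
    - [[0,0,-9],[0,0,0]]
    - [[0,0,-14],[0,0,0]]
    - [[0,0,-18],[0,0,0]]

```text
time_s: 17.32
tcp_pos: [0.5295, -0.0741, 0.1973]
eef_rot: [-179.9, 12.1, -174.1]
contact_force: [1.1, 0.1, -0.1]
gripper_width: 0.0538
gripper_force: 0.0
```

```bash
python3 - <<'E'
from h import *
inp(); go(pl(.075,-.01,.19),rot(YAW,0))
E
```

```text
t 17.325 plate tcp [-0.0657 -0.0548  0.1973] F plate [ 1.1 -0.  -0.1] rpy [-179.9   12.1 -174.1] w 0.0538
shift cm [-13.63, 4.43, 3.66] turn [-0.001, 0.211, 0.004]
```

Emit:
move_arm:
  targets:
    - [[-3.5,1.2,0.9],[0,0.1,0]]
    - [[-7,2.5,1.8],[0,0.21,0]]
    - [[-11,3.7,2.9],[0,0.21,0]]
    - [[-13.6,4.4,3.6],[0,0.21,0]]
    - [[-13.6,4.4,3.6],[0,0.21,0]]
  jaw: 0
  squeeze: 5

```text
time_s: 17.95
tcp_pos: [0.666, -0.0154, 0.1864]
eef_rot: [-179.9, -0.1, -174.1]
contact_force: [-1.3, -0.1, -0.3]
gripper_width: 0.0096
gripper_force: 0.0
```

```bash
python3 - <<'E'
from h import *
inp(); go(pl(.075,-.01,.09),rot(YAW,0))
c=viewer.capture("side")
cv2.imwrite("pics/s7.png",cv2.resize(c["image"][60:280,300:520],None,fx=2.7,fy=2.7,interpolation=cv2.INTER_CUBIC))
E
```

```text
t 17.95 plate tcp [ 0.0759 -0.0098  0.1864] F plate [-1.3  0.  -0.3] rpy [-1.799e+02 -1.000e-01 -1.741e+02] w 0.0096
shift cm [0.06, -0.0, 9.64] turn [-0.002, -0.002, 0.004]
```

View pics/s7.png

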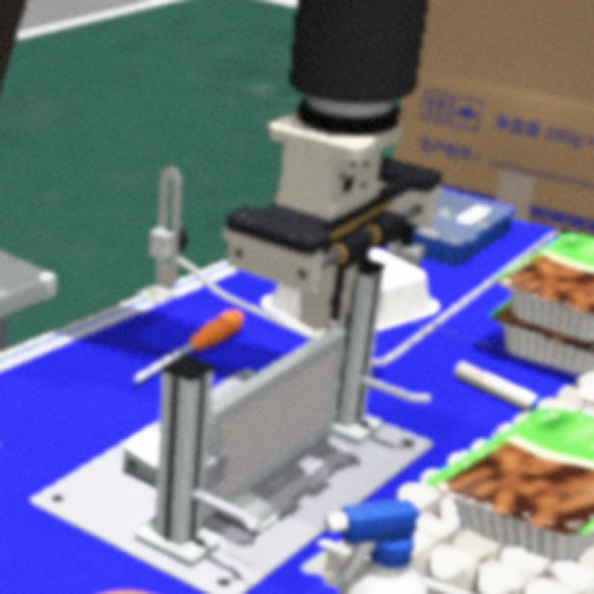

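The side crop shows the gate shut, with the wedge under it (heel at (150,465), tip at (265,515)). The closed fingers are at (325,310), above and behind the leaf, between the posts. I'll lower them.

Emit:
move_arm:
  targets:
    - [[0,0,2.5],[0,0,0]]
    - [[0,0,5],[0,0,0]]
    - [[0,0,7.5],[0,0,0]]
    - [[0,0,9.4],[0,0,0]]
    - [[0,0,9.4],[0,0,0]]

```text
time_s: 18.62
tcp_pos: [0.6631, -0.0167, 0.0925]
eef_rot: [-179.9, -0.2, -174.2]
contact_force: [-0.0, 0.4, -0.9]
gripper_width: 0.0008
gripper_force: 0.0
```

```bash
python3 - <<'E'
from h import *
inp(); go(pl(.055,-.01,.09),rot(YAW,0))
E
```

```text
t 18.625 plate tcp [ 0.0729 -0.0109  0.0925] F plate [-0.   0.4 -0.9] rpy [-179.9   -0.2 -174.2] w 0.0008
shift cm [1.79, 0.09, 0.26] turn [-0.002, -0.004, 0.003]
```

Tug towards the front, which is tool +x.

Emit:
move_arm:
  targets:
    - [[0.5,0,0],[0,0,0]]
    - [[1,0,0],[0,0,0]]
    - [[1.4,0,0],[0,0,0]]
    - [[1.4,0,0],[0,0,0]]

```text
time_s: 19.12
tcp_pos: [0.6508, -0.0176, 0.0938]
eef_rot: [-179.9, -0.0, -174.1]
contact_force: [0.3, 0.6, -0.4]
gripper_width: 0.0004
gripper_force: 0.0
```

Emit:
move_arm:
  targets:
    - [[0.2,0,0],[0,0,0]]
    - [[0.4,0,0],[0,0,0]]
    - [[0.4,0,0],[0,0,0]]

```text
time_s: 19.5
tcp_pos: [0.6469, -0.018, 0.0931]
eef_rot: [-179.9, -0.1, -174.1]
contact_force: [0.2, -0.4, -0.4]
gripper_width: 0.0009
gripper_force: 0.0
```

Emit:
move_arm:
  targets:
    - [[0.2,0,0],[0,0,0]]
    - [[0.4,0,0],[0,0,0]]
    - [[0.6,0,0],[0,0,0]]
    - [[0.6,0,0],[0,0,0]]

```text
time_s: 20.0
tcp_pos: [0.6409, -0.0187, 0.0932]
eef_rot: [-179.9, -0.1, -174.1]
contact_force: [-0.4, -0.3, -0.6]
gripper_width: 0.0006
gripper_force: 0.0
```

Emit:
move_arm:
  targets:
    - [[0.1,0,0],[0,0,0]]
    - [[0.2,0,0],[0,0,0]]
    - [[0.3,0,0],[0,0,0]]
    - [[0.3,0,0],[0,0,0]]

```text
time_s: 20.5
tcp_pos: [0.6391, -0.0188, 0.0934]
eef_rot: [-179.9, 0.0, -174.1]
contact_force: [5.2, -0.3, -2.4]
gripper_width: 0.0006
gripper_force: 2.6
```

Emit:
move_arm:
  targets:
    - [[0.05,0,0],[0,0,0]]
    - [[0.05,0,0],[0,0,0]]
    - [[0.05,0,0],[0,0,0]]
    - [[0.05,0,0],[0,0,0]]
    - [[0.05,0,0],[0,0,0]]

```text
time_s: 21.12
tcp_pos: [0.639, -0.0188, 0.0934]
eef_rot: [-179.9, 0.1, -174.1]
contact_force: [7.2, -0.1, -3.9]
gripper_width: 0.0008
gripper_force: 3.4
```

The gate held a steady 7 N tug without moving. Now I back off and lift away.

Emit:
move_arm:
  targets:
    - [[-0.5,0,0],[0,0,0]]
    - [[-1.5,0,0],[0,0,0]]
    - [[-3,0,0],[0,0,0]]
    - [[-3,0,-3],[0,0,0]]
    - [[-3,0,-8],[0,0,0]]

```text
time_s: 21.75
tcp_pos: [0.667, -0.0159, 0.1717]
eef_rot: [-179.9, -0.4, -174.2]
contact_force: [0.9, -0.5, 1.1]
gripper_width: 0.0008
gripper_force: 0.0
```

Emit:
move_arm:
  targets:
    - [[0,0,-4],[0,0,0]]
    - [[0,0,-8],[0,0,0]]
    - [[0,0,-8],[0,0,0]]

```text
time_s: 22.12
tcp_pos: [0.67, -0.0156, 0.2575]
eef_rot: [-179.9, 0.3, -174.1]
contact_force: [0.6, 0.4, -1.0]
gripper_width: 0.0004
gripper_force: 0.0
```

```bash
python3 - <<'E'
from h import *
np.set_printoptions(precision=4,suppress=True)
inp()
for n in ("side","top"):
    c=viewer.capture(n)
    for l in ("wedge_tip","screwdriver","spanner","brown_tape"):
        print(n,l,[(at_z(c,*x["location"],.005),round(x["score"],2)) for x in pinpoint(l,n)[:2]])
    if n=="side": cv2.imwrite("pics/s8.png",cv2.resize(c["image"][160:280,310:460],None,fx=5,fy=5,interpolation=cv2.INTER_CUBIC))
E
```

```text
t 22.125 plate tcp [ 0.0799 -0.0104  0.2575] F plate [ 0.6  0.4 -1. ] rpy [-179.9    0.3 -174.1] w 0.0004
side wedge_tip [(array([ 0.6623, -0.0501,  0.005 ]), 0.85), (array([ 0.4003, -0.159 ,  0.005 ]), 0.82)]
side screwdriver [(array([0.4103, 0.109 , 0.005 ]), 0.47), (array([0.6081, 0.0877, 0.005 ]), 0.19)]
side spanner []
side brown_tape [(array([ 0.7266, -0.2845,  0.005 ]), 0.76)]
top wedge_tip [(array([ 0.6698, -0.0694,  0.005 ]), 0.65), (array([ 0.3898, -0.1459,  0.005 ]), 0.62)]
top screwdriver [(array([0.4066, 0.1174, 0.005 ]), 0.57), (array([ 0.5231, -0.4908,  0.005 ]), 0.34)]
top spanner [(array([ 0.5205, -0.4847,  0.005 ]), 0.68)]
top brown_tape [(array([ 0.7274, -0.2875,  0.005 ]), 0.59)]
```

View pics/s8.png

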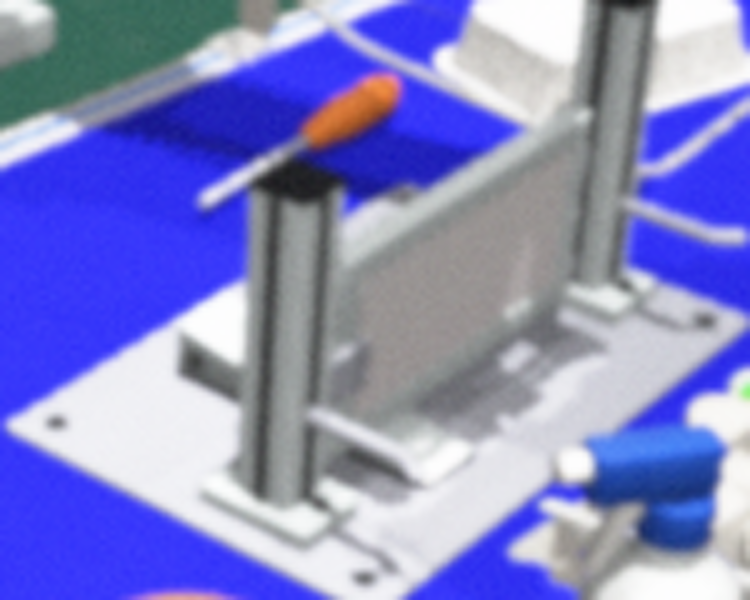

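The picture shows the gate shut and the wedge flat under it (heel at (210,350), tip at (445,460)). The other tools have not moved and the arm is clear, so I'm handing in.

```bash
python3 -c "
from h import *
print(r.close_job())"
```

```text
the job is handed in; nothing more can be done
None
```

I handed the job in at about 22 s: the gate is shut with the wedge jammed under it, it held a steady tug of about 7 N, and the screwdriver, spanner and tape roll were not moved. The hand-in gave no verdict, and the wedge-on-gate force can't be read directly; the final push read about 20 N, over the suggested 13 to 17 N.

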